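Stand the tipped vial and lock the vial carrier

ROBOT

A 6-joint arm with a two-finger parallel gripper is mounted at the origin on a cart in front of the work surface, level with it; the furniture and walls round the work are solid. World frame = base frame: x ahead of the robot, y to its left, z up, the work surface at z = 0. Lengths are in m, angles in rad, forces in N, time in s.
With the tool pointing down it reaches from about 0.4 to 0.825 m from the base axis. Payload 7 kg.
Tool frame: the origin (TCP) lies at the very end of the fingers, on their centre line; the grasp point (between the pads) lies 19 mm behind it; z points along the fingers, y is the line along which they close (so a half turn about z gives the same grasp; the last joint's range is limited). The gripper opens to 88 mm and grips with 3 to 60 N. Pads are 19 mm wide; open, the fingers measure 130 mm over their backs; the gripper's body (78 mm by 193 mm) begins 47 mm behind the grasp point.
Start: joints at [-1.002, 0.359, 0.012, 0, -1.224, -0.288], TCP at [0.187, -0.649, 0.227] pointing down, gripper open.
Joint ranges: [-3.07, 3.07], [-1.43, 2.12], [-1.02, 1.25], [-3.03, 1.67], [-3.05, -0], [-3.03, 3.03]. Speed limits (rad/s): [2.39, 2.39, 3.01, 3.14, 3.14, 3.14].

INTERFACE

Orientations are given as [roll, pitch, yaw] about the fixed x, y, z axes, in that order (R = Rz(yaw) Ry(pitch) Rx(roll)).
In Python, from station import arm gives the robot as it stands. The module is installed in compiled form; this text tells all that it offers.
- The arm moves only by the shell command python3 -m crank 'ROWS' [FORCE]. ROWS is JSON, a list of rows, each an object of numbers: "dx", "dy", "dz": the shift along the world's x, y, z in m; "twist": the turn about the world's z in degrees; "grip": the opening, from -1 (shut) to 1 (fully open). A call has exactly 5 rows; each row is the pose to reach, as a shift and turn from the pose commanded when the call began; what a row does not reach only later rows make up. A row lasts 1/12 s, in which the tool goes at most 41.7 mm and 7.16 degrees, less where a joint would pass 70% of its speed; a pose out of reach is approached as far as the arm can. A call with a gripper value outside its range is refused whole. The fingers move at their own pace and stop on an object; FORCE is the grip in N (left out, the last holds). Time passes only in rows, so rows that repeat a pose let the fingers close, or fill a call up. It gives the time, the measured TCP pose, the force, the opening and the grip force at its end, in the units of the state.
- arm.get_state(): the state, without advancing time (a new reading comes with each control period).
- arm.grab_frame(name): name is "scene" or "top"; returns the picture (480x640x3 uint8, red, green, blue); there is no depth.
- arm.get_calibration(name): a dict with "fx", "fy", "cx", "cy" (pixels), "cam_to_world" (4x4, takes a point from camera to world coordinates). Camera axes: x right, y down, z forward; pixel columns grow to the right and rows downward; lengths in m; the calibration is good to about 2 mm. A picture is of the moment at which its call begins. get_calibration takes no time and is no camera call.
- arm.job_done(): hands the job in; it is judged then, once.
The state is a dict: "t": time; "q": joint angles; "qd": joint speeds; "joint_efforts": joint torques, N m; "eef_pos": TCP position; "ee_rot": TCP orientation; "force": force on the tool from outside, world axes, zero at the start; "moment": the same for the moment, N m; "width": finger opening in m; "gripper_force": force on a finger pad.
Only numpy, scipy, OpenCV 4.12 (cv2) and the standard library are available. Lean on these libraries where they do the work, as an engineer would, in place of code of your own. Each camera call takes 0.05 s, during which the arm holds its last target. There are 200 camera calls.

TASK

One glass vial has tipped over in the lane of the vial carrier and leans on the end stop: stand it upright in its own seat, next to the two vials that still stand. Then lock the carrier with its captive screw-knob: push the black knob straight in along its slanted axis until the thread can catch, turn it clockwise as far as it goes while holding it in, and let go so that it stays in. Leave the two standing vials in their seats, and do not disturb the bottles and the tape roll nearby.

Things in the scene. Friction and masses are not known exactly. Their poses are not given: they have to be found in the camera images.
- carrier: fixed vial carrier: aluminium plate 128 x 144 x 8 mm, a lane of vial seats along y, a slanted grey lug with the knob on the -x side. Origin under the lane's middle, on the worktop; z up, +y to the end where the vial tipped. Lane floor 8 mm up; side walls (x = 15.5 to 20 mm either side) rise 25 mm above it. Standing vials' seats are at y = -12.5 and -48.5 mm
- seat (a point): centre of the tipped vial's seat, on the lane floor; axes as the carrier's. 37 mm long in y (vial has 4.5 mm play either way), 31 mm wide in x (1.5 mm play). At its -y end a step 6 mm high and 17 mm wide, then a 25 mm high divider; at its +y end the end stop, 6 mm thick, 40 mm wide, rising 38 mm above the floor
- vial_mid (a point): centre of the tipped glass vial with white cap: cylinder 28 mm in diameter, 97 mm long, about 30 g. z runs from foot to cap (48.5 mm either way). It leans about 38 degrees from vertical to the carrier's +y, foot on its seat's floor, side on the end stop's top edge (touching 49 mm from the foot), the cap end free: grip it there, across the lane (carrier's x)
- vial_a: standing glass vial with white cap, 28 mm diameter, 97 mm high, in the middle seat beside the empty place of the tipped one; origin at the centre of its foot, z up
- vial_b: standing glass vial with white cap, 28 mm diameter, 97 mm high, in the last seat; origin at the centre of its foot, z up
- knob_grip (a point): on the black knob's axis; moves with it. A bar 62 mm long (x), 14 mm wide (y, grip across it), 28 mm high on a round flange 48 mm in diameter; this point is 20 mm above the flange's upper face, 8 mm below the bar's top. z: the axis, pointing outwards, tilted 30 degrees from vertical to the carrier's -x. Push along -z; clockwise is as seen looking along -z
- plunger (a joint): how far the knob is pushed in along its axis, m: 0 = out (spring: 3.5 N here, 7.5 N fully in), 0.016 = fully in, flange 1 mm off the steel collar (17 mm when out). The thread catches if the knob is turned while in by 12 mm or more; released, it then stays in by about 12 mm. Not turned, it springs out
- knob (a joint): turn of the knob, rad, clockwise positive; stop at 1.2. Starts between -0.15 and 0.15. Knob out, it is blocked at about 0.25; pushed in, it turns easily to the stop (0.02 to 0.1 N m). At 0 the bar lies 0.6 rad anticlockwise of the carrier's x direction, seen from outside; at 1.2, 0.6 rad clockwise of it
- stain_bottle: bystander: brown dropper bottle with pale blue bulb, 38 mm diameter, 104 mm high; origin at the centre of its foot
- oil_bottle: bystander: small brown bottle with black cap, 29 mm diameter, 62 mm high; origin at the centre of its foot
- tape: bystander: yellow tape roll lying flat, 75 mm diameter, 19 mm high; origin at the centre of its underside

How it is judged:
By the outcome, as a careful person would: the job done as asked, in the order asked, and still so for the second after the job is handed in, with the robot touching nothing.
It also fails if it takes over 51 s, if anything falls off the work surface, if the arm or the gripper's body presses on something with over 40 N, if the wrist force passes 120 N, or if a joint passes its speed limit or range.

## Working session

There is one attempt and no reset: what is moved stays moved. The work goes in short steps, Python scripts to look and compute and a shell command to move; the robot and the scene stay as the last step left them, time stands still between calls to the robot, and variables do not carry over. Pictures are saved under pics/ and viewed, at most 10 in all, crops included, and the job is handed in when it is done.

```bash
mkdir -p pics
python3 - <<'E'
from station import arm
import cv2,numpy as np
np.set_printoptions(precision=4,suppress=True)
for n in("scene","top"):
    cv2.imwrite(f"pics/{n}0.png",arm.grab_frame(n)[:,:,::-1]); c=arm.get_calibration(n); print(n,c["fx"],c["fy"],c["cx"],c["cy"]); print(np.array(c["cam_to_world"]))
print(arm.get_state())
E
```

```text
scene 534.9048499766567 534.9048499766567 320.8632716961785 238.53536426559887
[[-0.5376 -0.4145  0.7343 -0.2015]
 [-0.8431  0.2713 -0.4642  0.6895]
 [-0.0068 -0.8687 -0.4953  0.5825]
 [ 0.      0.      0.      1.    ]]
top 543.0191464907516 543.0191464907516 323.0279757203161 246.5025443160075
[[ 0.0251 -0.992   0.124   0.3921]
 [-0.9994 -0.0281 -0.0223  0.2328]
 [ 0.0256 -0.1234 -0.992   1.0605]
 [ 0.      0.      0.      1.    ]]
{'t': 0.1, 'q': array([-1.0019,  0.3593,  0.0112, -0.0003, -1.2241, -0.2881]), 'qd': array([ 0.0009, -0.001 ,  0.0014,  0.0012, -0.0009, -0.0007]), 'joint_efforts': array([ -0.0018, -58.4162,  29.375 ,   7.0155,   0.0102,  -0.    ]), 'eef_pos': array([ 0.1869, -0.6482,  0.2257]), 'ee_rot': array([ 3.1401, -0.0001, -2.8609]), 'force': array([-1.2351, -0.604 , -0.4076]), 'moment': array([-0.0084,  0.0212, -0.0375]), 'gripper_force': 0.0, 'width': 0.08771499217886353}
```

View pics/scene0.png

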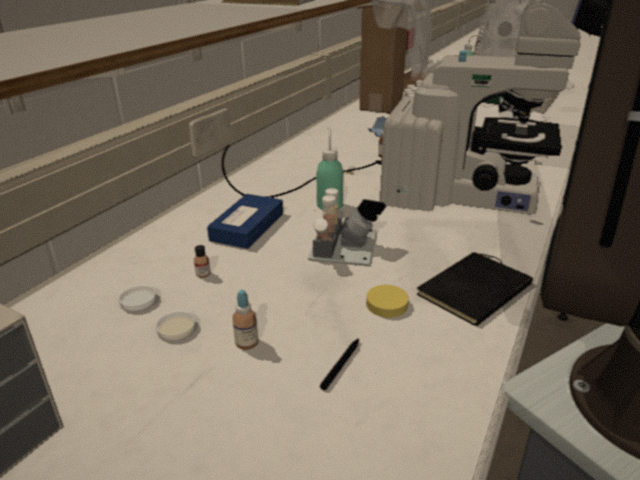

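View pics/top0.png

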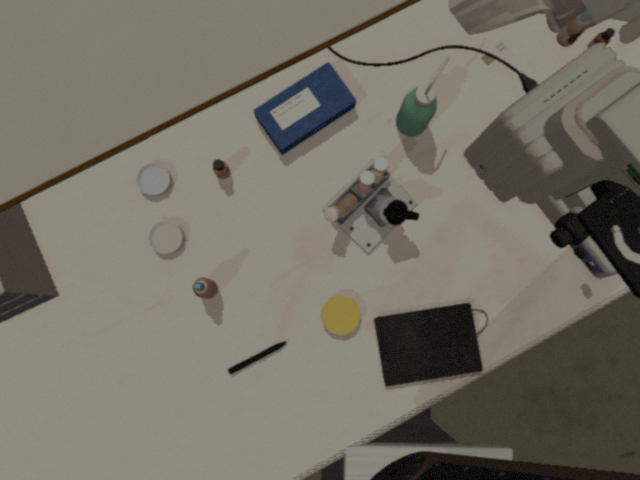

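The carrier is near top pixel (370,205), with the tipped vial's cap near (333,213) and the knob near (395,211). In the scene view it is near (345,235). I'll enlarge both.

Run:
```python
import cv2,numpy as np
a=cv2.imread("pics/top0.png")[145:265,310:430]; b=cv2.imread("pics/scene0.png")[180:280,295:395]
a=cv2.resize(a,(600,600),interpolation=cv2.INTER_CUBIC); b=cv2.resize(b,(600,600),interpolation=cv2.INTER_CUBIC)
f=lambda x:np.clip(x*1.4,0,255).astype(np.uint8)
cv2.imwrite("pics/t1.png",f(a)); cv2.imwrite("pics/s1.png",f(b))
```

```text
(no output)
```

View pics/t1.png

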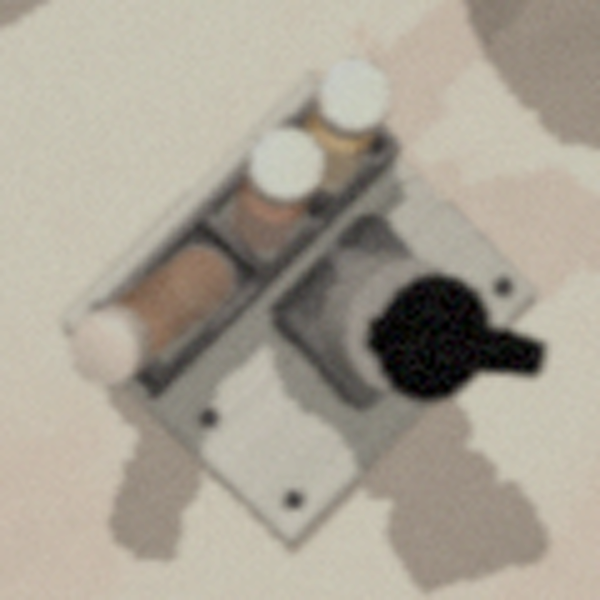

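View pics/s1.png

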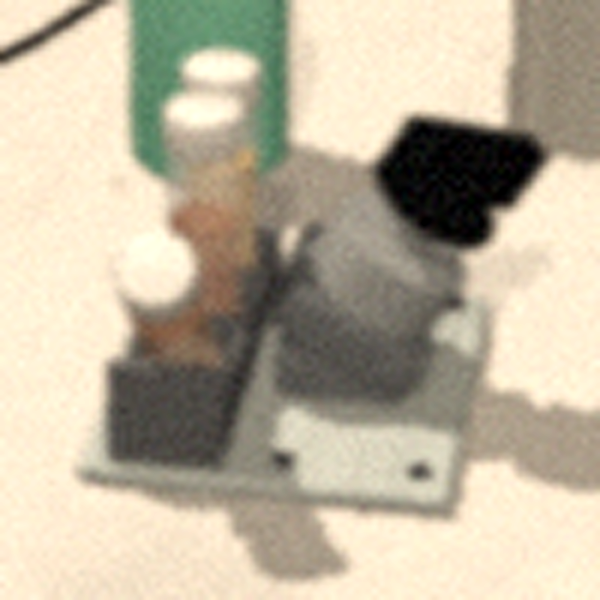

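Top crop (5x from 310,145): caps at (286,162), (354,94) and the tipped one at (107,345), and plate corners at (68,328), (292,550) and (535,295). The knob blob is near (440,338), with its bar pointing right to (545,355). Carrier +y runs down-left and -x down-right. The scene crop agrees.

```bash
cat > h.py <<'E'
from station import arm
import cv2,numpy as np
np.set_printoptions(precision=4,suppress=True)
def ray(n,p):
    c=arm.get_calibration(n);T=np.array(c["cam_to_world"])
    d=T[:3,:3]@[(p[0]-c["cx"])/c["fx"],(p[1]-c["cy"])/c["fy"],1];return T[:3,3],d/np.linalg.norm(d)
def plane(n,p,z):
    o,d=ray(n,p);return o+d*(z-o[2])/d[2]
def tri(pt,ps):
    A=0;b=0;R=[ray("top",pt),ray("scene",ps)]
    for o,d in R: P=np.eye(3)-np.outer(d,d);A=A+P;b=b+P@o
    x=np.linalg.solve(A,b);return x,[np.linalg.norm((np.eye(3)-np.outer(d,d))@(x-o)) for o,d in R]
def proj(n,X):
    c=arm.get_calibration(n);T=np.array(c["cam_to_world"]);p=T[:3,:3].T@(np.array(X)-T[:3,3]);return np.array([c["fx"]*p[0]/p[2]+c["cx"],c["fy"]*p[1]/p[2]+c["cy"]])
E
python3 - <<'E'
from h import *
t=lambda x,y:(310+x/5-.4,145+y/5-.4); s=lambda x,y:(295+x/6-.42,180+y/6-.42)
C=[plane("top",t(*p),.008) for p in((68,328),(292,550),(535,295))]
print("corners L,B,R",C[0][:2],C[1][:2],C[2][:2],np.linalg.norm(C[1]-C[0]),np.linalg.norm(C[2]-C[1]))
a=plane("top",t(286,162),.105);b=plane("top",t(354,94),.105)
print("a,b",a,b, "tri",tri(t(286,162),s(205,108)),tri(t(354,94),s(221,70)))
ydir=lambda v:np.degrees(np.arctan2(v[1],v[0]))-90
print("yaw of carrier: edge",ydir(C[1]-C[2]),"vials",ydir(a-b),"x edge",ydir(C[0]-C[1])+90)
print("tipped cap",tri(t(107,345),s(157,268)))
ctr={}
for n,(x0,x1,y0,y1) in dict(top=(370,425,190,235),scene=(350,395,190,230)).items():
    im=cv2.imread(f"pics/{n}0.png")[y0:y1,x0:x1].max(2);m=(im<38).astype(np.uint8)
    k,l,st,ce=cv2.connectedComponentsWithStats(m);i=1+st[1:,4].argmax();ctr[n]=ce[i]+[x0,y0]
    P=np.argwhere(l==i)[:,::-1]+[x0,y0];h=cv2.convexHull(P.astype(np.int32));print(n,ctr[n],st[i],cv2.approxPolyDP(h,1.5,True)[:,0].tolist())
print("knob centroid",tri(ctr["top"],ctr["scene"]))
print("tape",plane("top",(341,315),.019),"stain",plane("top",(204,288),.1))
E
```

```text
corners L,B,R [0.5958 0.2106] [0.5102 0.1209] [0.6146 0.0258] 0.12397671375965105 0.14114838782933908
a,b [0.6403 0.1355 0.105 ] [0.6663 0.1111 0.105 ] tri (array([0.6405, 0.1361, 0.1058]), [np.float64(0.0007154741101566075), np.float64(0.0007154741101566524)]) (array([0.6671, 0.1117, 0.1038]), [np.float64(0.0008448113792676343), np.float64(0.0008448113792674568)])
yaw of carrier: edge 47.68679322683539 vials 46.945351383876414 x edge 46.38786081324994
tipped cap (array([0.5741, 0.1985, 0.091 ]), [np.float64(0.0005038604453069918), np.float64(0.0005038604453069713)])
top [398.0617 212.5844] [ 14  11  34  24 486] [[417, 217], [394, 224], [389, 222], [384, 214], [384, 210], [393, 201], [400, 201], [417, 214]]
scene [370.3324 209.2133] [  8  10  27  21 361] [[384, 205], [373, 220], [364, 217], [358, 209], [364, 200]]
knob centroid (array([0.5797, 0.0749, 0.0875]), [np.float64(0.0006210524484766709), np.float64(0.0006210524484765729)])
tape [0.3918 0.1719 0.019 ] stain [0.4328 0.4184 0.1   ]
```

```bash
python3 -m crank '[{"dx":0.0145,"dy":0.038,"dz":0.005,"grip":1},{"dx":0.029,"dy":0.076,"dz":0.01,"grip":1},{"dx":0.0435,"dy":0.114,"dz":0.015,"grip":1},{"dx":0.058,"dy":0.152,"dz":0.02,"grip":1},{"dx":0.0725,"dy":0.19,"dz":0.02,"grip":1}]' 5
python3 -m crank '[{"dx":0.0145,"dy":0.038,"twist":6,"grip":1},{"dx":0.029,"dy":0.076,"twist":12,"grip":1},{"dx":0.0435,"dy":0.114,"twist":18,"grip":1},{"dx":0.058,"dy":0.152,"twist":24,"grip":1},{"dx":0.0725,"dy":0.19,"twist":30,"grip":1}]'
```

```text
invalid input at $[0]: expected keys dx, dy, dz, twist, grip
invalid input at $[0]: expected keys dx, dy, dz, twist, grip
```

```bash
python3 -m crank '[{"dx":0.0145,"dy":0.038,"dz":0.005,"twist":0,"grip":1},{"dx":0.029,"dy":0.076,"dz":0.01,"twist":0,"grip":1},{"dx":0.0435,"dy":0.114,"dz":0.015,"twist":0,"grip":1},{"dx":0.058,"dy":0.152,"dz":0.02,"twist":0,"grip":1},{"dx":0.0725,"dy":0.19,"dz":0.02,"twist":0,"grip":1}]' 5
python3 -m crank '[{"dx":0.0145,"dy":0.038,"dz":0,"twist":6,"grip":1},{"dx":0.029,"dy":0.076,"dz":0,"twist":12,"grip":1},{"dx":0.0435,"dy":0.114,"dz":0,"twist":18,"grip":1},{"dx":0.058,"dy":0.152,"dz":0,"twist":24,"grip":1},{"dx":0.0725,"dy":0.19,"dz":0,"twist":30,"grip":1}]'
```

```text
t: 0.52
eef_pos: [0.2598, -0.4571, 0.247]
ee_rot: [-3.141, 0.0, -2.861]
force: [1.4, 1.0, 1.2]
width: 0.0875
gripper_force: 0.0
t: 0.93
eef_pos: [0.3319, -0.2667, 0.2465]
ee_rot: [-3.141, 0.0, -2.332]
force: [1.5, -0.7, -0.2]
width: 0.0877
gripper_force: 0.0
```

```bash
for i in 1 2 3; do python3 -m crank '[{"dx":0.0166,"dy":0.0305,"dz":0,"twist":6,"grip":1},{"dx":0.0332,"dy":0.061,"dz":0,"twist":12,"grip":1},{"dx":0.0498,"dy":0.0915,"dz":0,"twist":18,"grip":1},{"dx":0.0664,"dy":0.122,"dz":0,"twist":24,"grip":1},{"dx":0.083,"dy":0.1525,"dz":0,"twist":30.3,"grip":1}]'; done
```

```text
t: 1.35
eef_pos: [0.4152, -0.1143, 0.2467]
ee_rot: [-3.141, 0.0, -1.803]
force: [0.8, -0.7, 0.1]
width: 0.0876
gripper_force: 0.0
t: 1.77
eef_pos: [0.4983, 0.0382, 0.2465]
ee_rot: [3.141, 0.0, -1.274]
force: [0.8, -0.3, 0.1]
width: 0.0875
gripper_force: 0.0
t: 2.18
eef_pos: [0.5814, 0.1905, 0.2461]
ee_rot: [3.141, 0.0, -0.745]
force: [-0.1, -0.1, 0.3]
width: 0.0875
gripper_force: 0.0
```

```bash
python3 -m crank '[{"dx":0,"dy":0,"dz":-0.025,"twist":0,"grip":0.3},{"dx":0,"dy":0,"dz":-0.05,"twist":0,"grip":0.3},{"dx":0,"dy":0,"dz":-0.075,"twist":0,"grip":0.3},{"dx":0,"dy":0,"dz":-0.1,"twist":0,"grip":0.3},{"dx":0,"dy":0,"dz":-0.115,"twist":0,"grip":0.3}]'
python3 -m crank '[{"dx":0,"dy":0,"dz":-0.015,"twist":0,"grip":0.3},{"dx":0,"dy":0,"dz":-0.03,"twist":0,"grip":0.3},{"dx":0,"dy":0,"dz":-0.045,"twist":0,"grip":0.3},{"dx":0,"dy":0,"dz":-0.06,"twist":0,"grip":0.3},{"dx":0,"dy":0,"dz":-0.069,"twist":0,"grip":0.3}]'
python3 - <<'E'
from h import *
s=arm.get_state();print(s["eef_pos"],s["force"])
a=arm.grab_frame("top")[145:265,310:430,::-1];b=arm.grab_frame("scene")[170:270,285:405,::-1]
o=np.hstack([cv2.resize(a,(400,400),interpolation=cv2.INTER_CUBIC),cv2.resize(b,(400,333),interpolation=cv2.INTER_CUBIC)[:,:].copy() if 0 else cv2.copyMakeBorder(cv2.resize(b,(400,333),interpolation=cv2.INTER_CUBIC),0,67,0,0,0)])
cv2.imwrite("pics/g1.png",cv2.convertScaleAbs(o,alpha=1.4))
E
```

```text
t: 2.6
eef_pos: [0.5795, 0.1884, 0.1282]
ee_rot: [3.138, 0.001, -0.751]
force: [-0.0, -0.5, -0.1]
width: 0.0607
gripper_force: 0.0
t: 3.02
eef_pos: [0.5801, 0.1884, 0.0606]
ee_rot: [3.139, 0.001, -0.751]
force: [-0.1, -1.0, -0.1]
width: 0.0567
gripper_force: 0.0
[0.5801 0.1884 0.0606] [-0.066  -0.9997 -0.0908]
```

View pics/g1.png

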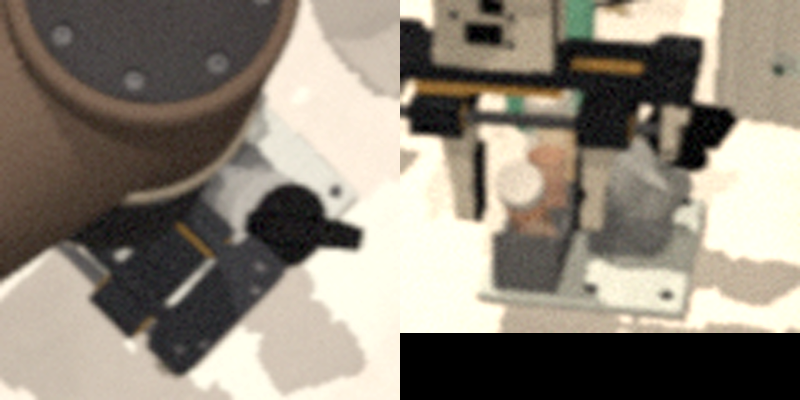

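The fingers flank the tipped cap (scene crop ~(520,183), fingers at 470 and 595). Next I close the gripper.

```bash
for i in 1 2; do python3 -m crank '[{"dx":0,"dy":0,"dz":0,"twist":0,"grip":-0.6},{"dx":0,"dy":0,"dz":0,"twist":0,"grip":-0.6},{"dx":0,"dy":0,"dz":0,"twist":0,"grip":-0.6},{"dx":0,"dy":0,"dz":0,"twist":0,"grip":-0.6},{"dx":0,"dy":0,"dz":0,"twist":0,"grip":-0.6}]' 6; done
```

```text
t: 3.53
eef_pos: [0.5814, 0.1891, 0.0633]
ee_rot: [-3.14, -0.0, -0.751]
force: [0.8, 0.3, 0.0]
width: 0.0293
gripper_force: 0.1
t: 3.95
eef_pos: [0.5813, 0.1891, 0.0628]
ee_rot: [-3.141, -0.0, -0.75]
force: [-1.3, 1.0, 2.8]
width: 0.0277
gripper_force: 6.0
```

```bash
python3 -m crank '[{"dx":0.003,"dy":-0.0028,"dz":0.003,"twist":0,"grip":-0.6},{"dx":0.006,"dy":-0.0055,"dz":0.006,"twist":0,"grip":-0.6},{"dx":0.0085,"dy":-0.008,"dz":0.0085,"twist":0,"grip":-0.6},{"dx":0.0113,"dy":-0.0105,"dz":0.011,"twist":0,"grip":-0.6},{"dx":0.014,"dy":-0.013,"dz":0.013,"twist":0,"grip":-0.6}]' 6
python3 -m crank '[{"dx":0.004,"dy":-0.0037,"dz":0.0025,"twist":0,"grip":-0.6},{"dx":0.008,"dy":-0.0075,"dz":0.005,"twist":0,"grip":-0.6},{"dx":0.0125,"dy":-0.0117,"dz":0.007,"twist":0,"grip":-0.6},{"dx":0.017,"dy":-0.0158,"dz":0.0088,"twist":0,"grip":-0.6},{"dx":0.0214,"dy":-0.02,"dz":0.01,"twist":0,"grip":-0.6}]'
python3 - <<'E'
from h import *
s=arm.get_state();print(s["eef_pos"],s["force"])
a=arm.grab_frame("top")[145:265,310:430,::-1];b=arm.grab_frame("scene")[170:270,285:405,::-1]
b=cv2.resize(b,(600,500),interpolation=cv2.INTER_CUBIC)
cv2.imwrite("pics/g2.png",cv2.convertScaleAbs(b,alpha=1.4))
E
```

```text
t: 4.37
eef_pos: [0.5955, 0.1757, 0.0759]
ee_rot: [-3.141, -0.0, -0.751]
force: [0.9, 0.9, 0.2]
width: 0.0279
gripper_force: 6.0
t: 4.78
eef_pos: [0.617, 0.1555, 0.0858]
ee_rot: [-3.141, -0.0, -0.751]
force: [0.1, 1.8, 0.1]
width: 0.0276
gripper_force: 6.0
[0.617  0.1555 0.0858] [0.0545 1.815  0.1188]
```

View pics/g2.png

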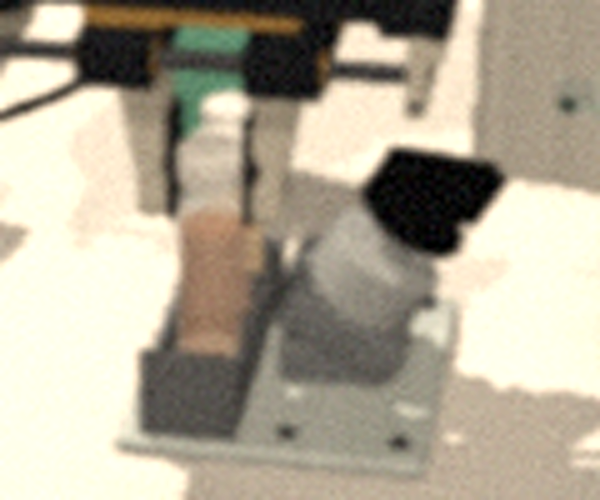

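The vial now looks upright at scene crop ~(208,250). I'll shift it +y over the seat centre and lower it.

```bash
python3 -m crank '[{"dx":-0.0044,"dy":0.0041,"dz":0.001,"twist":0,"grip":-0.6},{"dx":-0.0088,"dy":0.0082,"dz":0.001,"twist":0,"grip":-0.6},{"dx":-0.0132,"dy":0.0123,"dz":0.001,"twist":0,"grip":-0.6},{"dx":-0.0175,"dy":0.0164,"dz":0,"twist":0,"grip":-0.6},{"dx":-0.0175,"dy":0.0164,"dz":0,"twist":0,"grip":-0.6}]' 6
python3 -m crank '[{"dx":0,"dy":0,"dz":-0.003,"twist":0,"grip":-0.6},{"dx":0,"dy":0,"dz":-0.006,"twist":0,"grip":-0.6},{"dx":0,"dy":0,"dz":-0.009,"twist":0,"grip":-0.6},{"dx":0,"dy":0,"dz":-0.012,"twist":0,"grip":-0.6},{"dx":0,"dy":0,"dz":-0.013,"twist":0,"grip":-0.6}]'
python3 -m crank '[{"dx":0,"dy":0,"dz":-0.001,"twist":0,"grip":-0.6},{"dx":0,"dy":0,"dz":-0.002,"twist":0,"grip":-0.6},{"dx":0,"dy":0,"dz":-0.003,"twist":0,"grip":-0.6},{"dx":0,"dy":0,"dz":-0.004,"twist":0,"grip":-0.6},{"dx":0,"dy":0,"dz":-0.004,"twist":0,"grip":-0.6}]'
python3 - <<'E'
from h import *
s=arm.get_state();print(s["eef_pos"],s["force"])
b=arm.grab_frame("scene")[170:270,285:405,::-1]
b=cv2.resize(b,(600,500),interpolation=cv2.INTER_CUBIC)
cv2.imwrite("pics/g3.png",cv2.convertScaleAbs(b,alpha=1.4))
E
```

```text
t: 5.3
eef_pos: [0.5979, 0.1734, 0.0856]
ee_rot: [3.141, 0.0, -0.749]
force: [0.9, 2.1, -0.1]
width: 0.0279
gripper_force: 6.0
t: 5.72
eef_pos: [0.5996, 0.1727, 0.073]
ee_rot: [-3.141, -0.0, -0.75]
force: [-1.7, 2.2, 9.2]
width: 0.0279
gripper_force: 6.0
t: 6.13
eef_pos: [0.5996, 0.1727, 0.0694]
ee_rot: [-3.14, -0.001, -0.75]
force: [-1.1, 1.7, 8.0]
width: 0.0279
gripper_force: 6.0
[0.5996 0.1727 0.0694] [-1.1167  1.7448  8.0315]
```

View pics/g3.png

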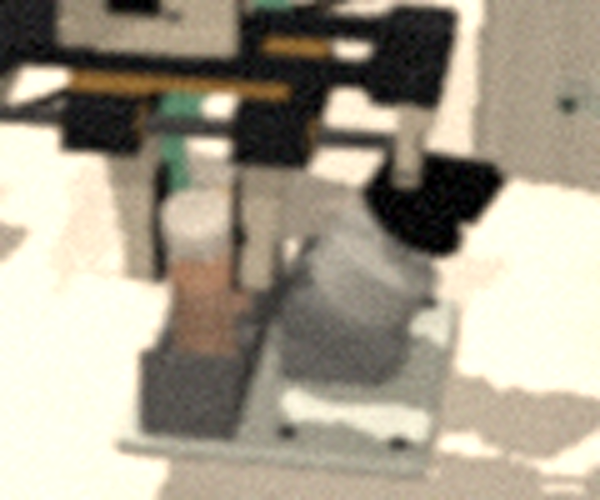

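Run:
```python
from h import *
f=lambda X:(proj("scene",X)-[285,170])*5
y=np.array([-.731,.682,0])
for X in([.5995,.1725,.105],[.5995,.1725,.046]):
    X=np.array(X);print(f(X),f(X+.01*y),f(X-np.array([.682,.731,0])*.014),f(X+np.array([.682,.731,0])*.014))
```

```text
[200.5615 198.3049] [196.1239 209.4967] [235.251  200.9721] [166.0188 195.6489]
[200.9686 327.4674] [196.6537 339.3733] [234.7303 330.3306] [167.3461 324.616 ]
```

The cap top sits at scene crop ~(200,199), which matches the projection for an upright vial on the floor at the seat centre. I'll release and retreat.

```bash
python3 -m crank '[{"dx":0,"dy":0,"dz":0.001,"twist":0,"grip":-0.3},{"dx":0,"dy":0,"dz":0.001,"twist":0,"grip":-0.1},{"dx":0,"dy":0,"dz":0.001,"twist":0,"grip":0.1},{"dx":0,"dy":0,"dz":0.001,"twist":0,"grip":0.2},{"dx":0,"dy":0,"dz":0.001,"twist":0,"grip":0.2}]' 6
python3 -m crank '[{"dx":0,"dy":0,"dz":0.015,"twist":0,"grip":0.2},{"dx":0,"dy":0,"dz":0.045,"twist":0,"grip":0.2},{"dx":0,"dy":0,"dz":0.08,"twist":0,"grip":0.2},{"dx":0,"dy":0,"dz":0.115,"twist":0,"grip":0.2},{"dx":0,"dy":0,"dz":0.14,"twist":0,"grip":0.2}]'
python3 -m crank '[{"dx":-0.03,"dy":0,"dz":0,"twist":-7,"grip":0.2},{"dx":-0.06,"dy":0,"dz":0,"twist":-14,"grip":0.2},{"dx":-0.09,"dy":0,"dz":0,"twist":-21,"grip":0.2},{"dx":-0.12,"dy":-0.02,"dz":0,"twist":-28,"grip":0.2},{"dx":-0.14,"dy":-0.04,"dz":0,"twist":-35,"grip":0.2}]'
python3 - <<'E'
from h import *
a=arm.grab_frame("top")[:,:,::-1];b=arm.grab_frame("scene")[:,:,::-1]
cv2.imwrite("pics/ta.png",a);cv2.imwrite("pics/sa.png",b)
a=cv2.resize(a[145:265,310:430],(400,400),interpolation=cv2.INTER_CUBIC);b=cv2.resize(b[180:280,295:395],(400,400),interpolation=cv2.INTER_CUBIC)
cv2.imwrite("pics/g4.png",cv2.convertScaleAbs(np.hstack([a,b]),alpha=1.4))
E
```

```text
t: 6.6
eef_pos: [0.5987, 0.172, 0.0691]
ee_rot: [3.141, 0.0, -0.751]
force: [0.0, -0.9, -0.6]
width: 0.0501
gripper_force: 0.0
t: 7.02
eef_pos: [0.5996, 0.1724, 0.2127]
ee_rot: [-3.14, -0.001, -0.75]
force: [0.9, -0.7, 0.9]
width: 0.0527
gripper_force: 0.0
t: 7.43
eef_pos: [0.4565, 0.1319, 0.2092]
ee_rot: [3.141, 0.0, -1.366]
force: [-0.2, -0.5, 0.7]
width: 0.0528
gripper_force: 0.0
```

View pics/g4.png

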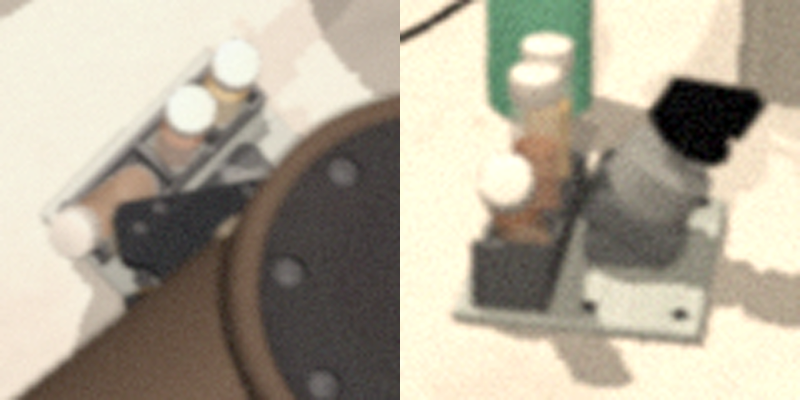

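The vial has tipped again: the cap is back at top crop (73,232) and scene crop (505,180). Some lean must have remained, with the foot on the step. I'll measure the divider and end stop, and the new cap pose.

Run:
```python
from h import *
O=np.array([.631,.144,0]);c,s=np.cos(np.radians(47)),np.sin(np.radians(47));R=np.array([[c,-s,0],[s,c,0],[0,0,1]])
car=lambda X:R.T@(X-O)
t=lambda x,y:(310+x/5-.4,145+y/5-.4)
for nm,p in dict(div1=(205,235),div2=(255,285),stopcorner=(150,395)).items(): print(nm,car(plane("top",t(*p),.033)),car(plane("top",t(*p),.046)))
print("cap",car(tri((310+73/3.333-.35,145+232/3.333-.35),(295+105/4-.4,180+180/4-.4))[0]))
# profile of grey along lane inside +x side & centre on clean first top image
im=cv2.cvtColor(cv2.imread("pics/top0.png"),cv2.COLOR_BGR2GRAY).astype(np.float32)
for x in(.0175,.012,-.012,-.0175):
    ys=np.arange(-.005,.076,.003);P=np.array([proj("top",R@[x,y,.033]+O) for y in ys],np.float32)
    print(x,[(int(y*1e3),int(v)) for y,v in zip(ys+1e-9,cv2.remap(im,P[:,0].reshape(1,-1),P[:,1].reshape(1,-1),cv2.INTER_LINEAR)[0])])
```

```text
div1 [0.0097 0.0117 0.033 ] [0.0083 0.0145 0.046 ]
div2 [-0.0177  0.0122  0.033 ] [-0.0187  0.0151  0.046 ]
stopcorner [-0.0189  0.0716  0.033 ] [-0.0199  0.0737  0.046 ]
cap [0.0002 0.0789 0.0903]
0.0175 [(-4, 82), (-1, 81), (1, 77), (4, 81), (7, 81), (10, 81), (13, 82), (16, 79), (19, 81), (22, 80), (25, 79), (28, 82), (31, 80), (34, 81), (37, 81), (40, 83), (43, 83), (46, 87), (49, 85), (52, 86), (55, 90), (58, 100), (61, 111), (64, 127), (67, 130), (70, 131), (73, 128)]
0.012 [(-4, 73), (-1, 75), (1, 73), (4, 78), (7, 66), (10, 42), (13, 44), (16, 54), (19, 62), (22, 69), (25, 73), (28, 72), (31, 73), (34, 74), (37, 74), (40, 74), (43, 73), (46, 74), (49, 73), (52, 82), (55, 105), (58, 122), (61, 134), (64, 137), (67, 134), (70, 133), (73, 128)]
-0.012 [(-4, 76), (-1, 80), (1, 80), (4, 65), (7, 49), (10, 37), (13, 47), (16, 60), (19, 77), (22, 76), (25, 73), (28, 78), (31, 78), (34, 75), (37, 74), (40, 78), (43, 78), (46, 79), (49, 83), (52, 84), (55, 84), (58, 81), (61, 64), (64, 55), (67, 45), (70, 57), (73, 85)]
-0.0175 [(-4, 56), (-1, 56), (1, 54), (4, 52), (7, 50), (10, 52), (13, 64), (16, 71), (19, 74), (22, 75), (25, 72), (28, 73), (31, 69), (34, 67), (37, 59), (40, 54), (43, 54), (46, 55), (49, 53), (52, 50), (55, 46), (58, 50), (61, 49), (64, 49), (67, 43), (70, 54), (73, 81)]
```

My seat estimate was about 5 mm short. The divider face is at y≈11.5 mm and the end stop's outer face is at y≈72 mm, so the seat centre is y≈47 mm. I'll regrip on the corrected vial axis.

```bash
python3 -m crank '[{"dx":0.024,"dy":0.0126,"dz":0,"twist":7,"grip":0.25},{"dx":0.048,"dy":0.0252,"dz":0,"twist":14,"grip":0.25},{"dx":0.072,"dy":0.0378,"dz":0,"twist":21,"grip":0.25},{"dx":0.096,"dy":0.0504,"dz":0,"twist":28,"grip":0.25},{"dx":0.1203,"dy":0.0626,"dz":0,"twist":35,"grip":0.25}]' 6
python3 -m crank '[{"dx":0,"dy":0,"dz":-0.03,"twist":0,"grip":0.25},{"dx":0,"dy":0,"dz":-0.06,"twist":0,"grip":0.25},{"dx":0,"dy":0,"dz":-0.09,"twist":0,"grip":0.25},{"dx":0,"dy":0,"dz":-0.11,"twist":0,"grip":0.25},{"dx":0,"dy":0,"dz":-0.12,"twist":0,"grip":0.25}]'
python3 -m crank '[{"dx":0,"dy":0,"dz":-0.01,"twist":0,"grip":0.25},{"dx":0,"dy":0,"dz":-0.02,"twist":0,"grip":0.25},{"dx":0,"dy":0,"dz":-0.029,"twist":0,"grip":0.25},{"dx":0,"dy":0,"dz":-0.029,"twist":0,"grip":0.25},{"dx":0,"dy":0,"dz":-0.029,"twist":0,"grip":0.25}]'
```

```text
t: 7.95
eef_pos: [0.5805, 0.1955, 0.2093]
ee_rot: [3.141, -0.0, -0.744]
force: [0.3, -0.6, 1.2]
width: 0.0546
gripper_force: 0.0
t: 8.37
eef_pos: [0.5778, 0.194, 0.086]
ee_rot: [3.137, 0.001, -0.751]
force: [-0.6, -0.7, -0.1]
width: 0.0549
gripper_force: 0.0
t: 8.78
eef_pos: [0.5794, 0.195, 0.0608]
ee_rot: [-3.141, -0.0, -0.751]
force: [0.6, 0.5, 0.1]
width: 0.0548
gripper_force: 0.0
```

```bash
python3 -m crank '[{"dx":-0.0024,"dy":-0.0006,"dz":0,"twist":0,"grip":0.25},{"dx":-0.0024,"dy":-0.0006,"dz":0,"twist":0,"grip":-0.6},{"dx":-0.0024,"dy":-0.0006,"dz":0,"twist":0,"grip":-0.6},{"dx":-0.0024,"dy":-0.0006,"dz":0,"twist":0,"grip":-0.6},{"dx":-0.0024,"dy":-0.0006,"dz":0,"twist":0,"grip":-0.6}]' 6
python3 -m crank '[{"dx":0,"dy":0,"dz":0,"twist":0,"grip":-0.6},{"dx":0,"dy":0,"dz":0,"twist":0,"grip":-0.6},{"dx":0,"dy":0,"dz":0,"twist":0,"grip":-0.6},{"dx":0,"dy":0,"dz":0,"twist":0,"grip":-0.6},{"dx":0,"dy":0,"dz":0,"twist":0,"grip":-0.6}]'
python3 -m crank '[{"dx":0.0025,"dy":-0.0024,"dz":0.0025,"twist":0,"grip":-0.6},{"dx":0.005,"dy":-0.0047,"dz":0.005,"twist":0,"grip":-0.6},{"dx":0.0085,"dy":-0.0079,"dz":0.0083,"twist":0,"grip":-0.6},{"dx":0.0115,"dy":-0.0107,"dz":0.0105,"twist":0,"grip":-0.6},{"dx":0.0143,"dy":-0.0133,"dz":0.0125,"twist":0,"grip":-0.6}]'
python3 -m crank '[{"dx":0.0033,"dy":-0.003,"dz":0.0025,"twist":0,"grip":-0.6},{"dx":0.0065,"dy":-0.0061,"dz":0.0045,"twist":0,"grip":-0.6},{"dx":0.01,"dy":-0.0093,"dz":0.0065,"twist":0,"grip":-0.6},{"dx":0.0132,"dy":-0.0123,"dz":0.008,"twist":0,"grip":-0.6},{"dx":0.0132,"dy":-0.0123,"dz":0.008,"twist":0,"grip":-0.6}]'
python3 -m crank '[{"dx":0.002,"dy":-0.0019,"dz":0.0007,"twist":0,"grip":-0.6},{"dx":0.004,"dy":-0.0037,"dz":0.0013,"twist":0,"grip":-0.6},{"dx":0.006,"dy":-0.0056,"dz":0.0019,"twist":0,"grip":-0.6},{"dx":0.008,"dy":-0.0075,"dz":0.0025,"twist":0,"grip":-0.6},{"dx":0.008,"dy":-0.0075,"dz":0.0025,"twist":0,"grip":-0.6}]'
```

```text
t: 9.2
eef_pos: [0.577, 0.1945, 0.061]
ee_rot: [-3.141, -0.0, -0.751]
force: [0.3, -0.3, 0.0]
width: 0.0336
gripper_force: 0.0
t: 9.62
eef_pos: [0.577, 0.1944, 0.0607]
ee_rot: [-3.141, -0.0, -0.751]
force: [-0.6, 1.1, 1.7]
width: 0.0275
gripper_force: 6.0
t: 10.03
eef_pos: [0.5915, 0.1808, 0.0735]
ee_rot: [-3.141, 0.0, -0.751]
force: [-1.7, 1.4, 1.7]
width: 0.0276
gripper_force: 6.0
t: 10.45
eef_pos: [0.6051, 0.1681, 0.0813]
ee_rot: [-3.141, -0.0, -0.751]
force: [-0.5, 0.1, -1.1]
width: 0.028
gripper_force: 6.0
t: 10.87
eef_pos: [0.6126, 0.1609, 0.0836]
ee_rot: [3.141, -0.0, -0.751]
force: [-0.4, 0.6, -0.2]
width: 0.0279
gripper_force: 6.0
```

```bash
python3 -m crank '[{"dx":-0.0046,"dy":0.0043,"dz":0.001,"twist":0,"grip":-0.6},{"dx":-0.0092,"dy":0.0086,"dz":0.001,"twist":0,"grip":-0.6},{"dx":-0.0138,"dy":0.0129,"dz":0.001,"twist":0,"grip":-0.6},{"dx":-0.0183,"dy":0.0171,"dz":0,"twist":0,"grip":-0.6},{"dx":-0.0183,"dy":0.0171,"dz":0,"twist":0,"grip":-0.6}]' 6
python3 -m crank '[{"dx":0,"dy":0,"dz":-0.002,"twist":0,"grip":-0.6},{"dx":0,"dy":0,"dz":-0.004,"twist":0,"grip":-0.6},{"dx":0,"dy":0,"dz":-0.006,"twist":0,"grip":-0.6},{"dx":0,"dy":0,"dz":-0.008,"twist":0,"grip":-0.6},{"dx":0,"dy":0,"dz":-0.009,"twist":0,"grip":-0.6}]'
python3 -m crank '[{"dx":0,"dy":0,"dz":-0.001,"twist":0,"grip":-0.6},{"dx":0,"dy":0,"dz":-0.002,"twist":0,"grip":-0.6},{"dx":0,"dy":0,"dz":-0.003,"twist":0,"grip":-0.6},{"dx":0,"dy":0,"dz":-0.003,"twist":0,"grip":-0.6},{"dx":0,"dy":0,"dz":-0.003,"twist":0,"grip":-0.6}]'
python3 - <<'E'
from h import *
b=arm.grab_frame("scene")[170:270,285:405,::-1]
b=cv2.resize(b,(600,500),interpolation=cv2.INTER_CUBIC)
cv2.imwrite("pics/g5.png",cv2.convertScaleAbs(b,alpha=1.4))
E
```

```text
t: 11.28
eef_pos: [0.5931, 0.1793, 0.0836]
ee_rot: [-3.141, -0.0, -0.749]
force: [0.6, -0.4, -0.1]
width: 0.0279
gripper_force: 6.0
t: 11.7
eef_pos: [0.594, 0.1782, 0.074]
ee_rot: [3.141, 0.0, -0.751]
force: [-0.3, -0.1, -0.1]
width: 0.028
gripper_force: 6.0
t: 12.12
eef_pos: [0.594, 0.1783, 0.0715]
ee_rot: [3.141, -0.0, -0.751]
force: [0.1, 0.7, 0.6]
width: 0.0278
gripper_force: 6.0
```

View pics/g5.png

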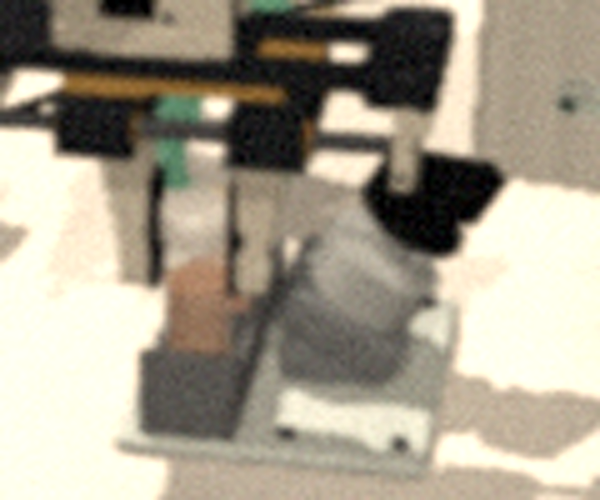

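Vial upright between the fingers at scene crop ~(200,280), and no contact yet. I'll lower the last few mm slowly.

```bash
python3 -m crank '[{"dx":0,"dy":0,"dz":-0.001,"twist":0,"grip":-0.6},{"dx":0,"dy":0,"dz":-0.0015,"twist":0,"grip":-0.6},{"dx":0,"dy":0,"dz":-0.002,"twist":0,"grip":-0.6},{"dx":0,"dy":0,"dz":-0.0025,"twist":0,"grip":-0.6},{"dx":0,"dy":0,"dz":-0.0025,"twist":0,"grip":-0.6}]' 6
```

```text
t: 12.58
eef_pos: [0.5942, 0.1784, 0.0692]
ee_rot: [-3.141, -0.0, -0.751]
force: [0.2, 0.0, 0.0]
width: 0.0279
gripper_force: 6.0
```

```bash
python3 -m crank '[{"dx":0,"dy":0,"dz":-0.001,"twist":0,"grip":-0.6},{"dx":0,"dy":0,"dz":-0.0015,"twist":0,"grip":-0.6},{"dx":0,"dy":0,"dz":-0.002,"twist":0,"grip":-0.6},{"dx":0,"dy":0,"dz":-0.002,"twist":0,"grip":-0.6},{"dx":0,"dy":0,"dz":-0.002,"twist":0,"grip":-0.6}]' 6
```

```text
t: 13.0
eef_pos: [0.5949, 0.1784, 0.0684]
ee_rot: [-3.14, -0.001, -0.75]
force: [-1.6, -1.8, 8.2]
width: 0.0278
gripper_force: 6.0
```

Floor contact at the expected height. Releasing and checking.

```bash
python3 -m crank '[{"dx":0,"dy":0,"dz":0.001,"twist":0,"grip":-0.3},{"dx":0,"dy":0,"dz":0.001,"twist":0,"grip":-0.1},{"dx":0,"dy":0,"dz":0.001,"twist":0,"grip":0.1},{"dx":0,"dy":0,"dz":0.001,"twist":0,"grip":0.2},{"dx":0,"dy":0,"dz":0.001,"twist":0,"grip":0.2}]' 6
python3 -m crank '[{"dx":0,"dy":0,"dz":0.015,"twist":0,"grip":0.2},{"dx":0,"dy":0,"dz":0.045,"twist":0,"grip":0.2},{"dx":0,"dy":0,"dz":0.08,"twist":0,"grip":0.2},{"dx":0,"dy":0,"dz":0.115,"twist":0,"grip":0.2},{"dx":0,"dy":0,"dz":0.14,"twist":0,"grip":0.2}]'
python3 -m crank '[{"dx":-0.016,"dy":-0.025,"dz":0,"twist":-7,"grip":0.2},{"dx":-0.033,"dy":-0.05,"dz":0,"twist":-14,"grip":0.2},{"dx":-0.05,"dy":-0.075,"dz":0,"twist":-21,"grip":0.2},{"dx":-0.07,"dy":-0.1,"dz":0,"twist":-28,"grip":0.2},{"dx":-0.09,"dy":-0.12,"dz":0,"twist":-35,"grip":0.2}]'
python3 - <<'E'
from h import *
a=arm.grab_frame("top")[:,:,::-1];b=arm.grab_frame("scene")[:,:,::-1]
cv2.imwrite("pics/tb.png",a);cv2.imwrite("pics/sb.png",b)
a=cv2.resize(a[145:265,310:430],(400,400),interpolation=cv2.INTER_CUBIC);b=cv2.resize(b[180:280,295:395],(400,400),interpolation=cv2.INTER_CUBIC)
cv2.imwrite("pics/g6.png",cv2.convertScaleAbs(np.hstack([a,b]),alpha=1.4))
E
```

```text
t: 13.42
eef_pos: [0.5939, 0.1783, 0.0678]
ee_rot: [3.141, 0.0, -0.751]
force: [-0.5, 0.0, 0.5]
width: 0.05
gripper_force: 0.0
t: 13.83
eef_pos: [0.5947, 0.1785, 0.2113]
ee_rot: [-3.139, -0.001, -0.75]
force: [0.6, 0.5, -0.3]
width: 0.0524
gripper_force: 0.0
t: 14.25
eef_pos: [0.5028, 0.0569, 0.2078]
ee_rot: [3.141, -0.0, -1.368]
force: [-0.8, 0.0, 0.3]
width: 0.0528
gripper_force: 0.0
```

View pics/g6.png

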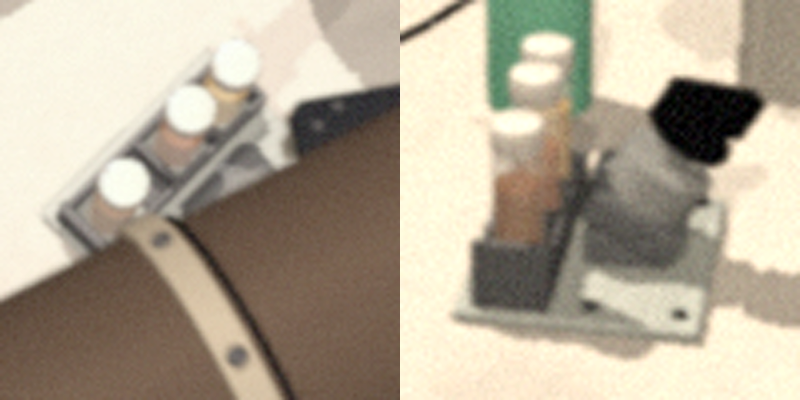

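All three vials now stand: caps at top crop (123,183), (190,108), (235,62). Next I locate the knob grip from the black blob centroids, correcting for the known shape.

```bash
cat >> h.py <<'E'
O=np.array([.631,.144,0]);c_,s_=np.cos(np.radians(47)),np.sin(np.radians(47));R=np.array([[c_,-s_,0],[s_,c_,0],[0,0,1]])
car=lambda X:R.T@(np.asarray(X)-O)
A=np.array([-.5,0,np.cos(np.pi/6)]);XK=np.array([np.cos(np.pi/6),0,.5]);YK=np.array([0,1.,0])
E
python3 - <<'E'
from h import *
C=np.array([-.0855,-.0096,.0875])
# bias: centroid of silhouette of (flange disc, bar) relative to grip point, one pass
for q in(-.15,0,.15):
    f=.6-q;u=np.cos(f)*XK+np.sin(f)*YK;v=np.cross(A,u)
    G=C+.008*A;ct={}
    bar=[G+i*.031*u+j*.007*v+k*A for i in(-1,1) for j in(-1,1) for k in(-.020,.008)]
    fl=[G+.024*(np.cos(t)*u+np.sin(t)*v)+k*A for t in np.linspace(0,6.28,40) for k in(-.02,-.025)]
    for n in("top","scene"):
        m=np.zeros((4800//2,6400//2),np.uint8)
        for S in(bar,fl):
            P=np.array([proj(n,R@X+O) for X in S]);cv2.fillConvexPoly(m,cv2.convexHull((P*5).astype(np.int32)),1)
        M=cv2.moments(m,True);ct[n]=np.array([M["m10"],M["m01"]])/M["m00"]/5;x,y,w,h=cv2.boundingRect(m);print(n,ct[n],[x/5,y/5,w/5,h/5],M["m00"]/25)
    D=car(tri(ct["top"],ct["scene"])[0]);print(q,"grip-centroid carrier",G-D,"=> grip",C+G-D)
E
```

```text
top [396.9396 211.6585] [379.8, 198.2, 38.4, 26.2] 629.6
scene [369.8292 210.4295] [354.6, 199.8, 31.6, 23.4] 481.76
-0.15 grip-centroid carrier [-0.0058  0.0007  0.0102] => grip [-0.0913 -0.0089  0.0977]
top [396.6355 211.8468] [379.8, 198.2, 38.2, 26.2] 615.12
scene [369.7626 210.2712] [354.0, 198.4, 32.8, 24.8] 519.32
0 grip-centroid carrier [-0.006  -0.0002  0.0094] => grip [-0.0915 -0.0098  0.0969]
top [396.4351 212.0184] [380.0, 198.2, 37.8, 26.2] 608.64
scene [369.65  210.167] [353.8, 197.0, 33.4, 26.2] 548.2
0.15 grip-centroid carrier [-0.0061 -0.0008  0.0089] => grip [-0.0916 -0.0104  0.0964]
```

```bash
python3 -m crank '[{"dx":0.018,"dy":0.003,"dz":0,"twist":-6,"grip":0.05},{"dx":0.036,"dy":0.006,"dz":0,"twist":-12,"grip":0.05},{"dx":0.054,"dy":0.01,"dz":-0.01,"twist":-18,"grip":0.05},{"dx":0.073,"dy":0.0135,"dz":-0.03,"twist":-24,"grip":0.05},{"dx":0.073,"dy":0.0135,"dz":-0.05,"twist":-24,"grip":0.05}]' 6
python3 -m crank '[{"dx":0,"dy":0,"dz":-0.01,"twist":0,"grip":0.05},{"dx":0,"dy":0,"dz":-0.02,"twist":0,"grip":0.05},{"dx":0,"dy":0,"dz":-0.03,"twist":0,"grip":0.05},{"dx":0,"dy":0,"dz":-0.04,"twist":0,"grip":0.05},{"dx":0,"dy":0,"dz":-0.045,"twist":0,"grip":0.05}]'
```

```text
t: 14.77
eef_pos: [0.5805, 0.0729, 0.1576]
ee_rot: [-3.139, 0.001, -1.786]
force: [0.0, 0.1, 0.0]
width: 0.0463
gripper_force: 0.0
t: 15.18
eef_pos: [0.5765, 0.0718, 0.1122]
ee_rot: [3.141, -0.0, -1.78]
force: [-0.5, 0.2, -0.7]
width: 0.0461
gripper_force: 0.0
```

```bash
python3 -m crank '[{"dx":0,"dy":-0.001,"dz":-0.006,"twist":0,"grip":0.05},{"dx":0,"dy":-0.001,"dz":-0.012,"twist":0,"grip":0.05},{"dx":0,"dy":-0.001,"dz":-0.018,"twist":0,"grip":0.05},{"dx":0,"dy":-0.001,"dz":-0.024,"twist":0,"grip":0.05},{"dx":0,"dy":-0.001,"dz":-0.026,"twist":0,"grip":0.05}]' 20
```

```text
t: 15.6
eef_pos: [0.577, 0.0708, 0.0864]
ee_rot: [3.141, -0.0, -1.78]
force: [0.7, -0.3, 3.5]
width: 0.0459
gripper_force: 1.7
```

```bash
python3 -m crank '[{"dx":0,"dy":0,"dz":0.002,"twist":0,"grip":0.05},{"dx":0,"dy":0,"dz":0.002,"twist":0,"grip":-0.9},{"dx":0,"dy":0,"dz":0.002,"twist":0,"grip":-0.9},{"dx":0,"dy":0,"dz":0.002,"twist":0,"grip":-0.9},{"dx":0,"dy":0,"dz":0.002,"twist":0,"grip":-0.9}]' 20
python3 -m crank '[{"dx":0,"dy":0,"dz":0,"twist":0,"grip":-0.9},{"dx":0,"dy":0,"dz":0,"twist":0,"grip":-0.9},{"dx":0,"dy":0,"dz":0,"twist":0,"grip":-0.9},{"dx":0,"dy":0,"dz":0,"twist":0,"grip":-0.9},{"dx":0,"dy":0,"dz":0,"twist":0,"grip":-0.9}]'
```

```text
t: 16.02
eef_pos: [0.5771, 0.0709, 0.0893]
ee_rot: [-3.141, 0.0, -1.78]
force: [-1.5, 0.7, -0.5]
width: 0.0249
gripper_force: 0.6
t: 16.43
eef_pos: [0.5766, 0.0712, 0.0892]
ee_rot: [3.141, 0.0, -1.781]
force: [-3.9, 2.1, 3.6]
width: 0.0172
gripper_force: 18.7
```

```bash
python3 -m crank '[{"dx":0.001,"dy":0.0011,"dz":-0.0026,"twist":0,"grip":-0.9},{"dx":0.002,"dy":0.0022,"dz":-0.0052,"twist":0,"grip":-0.9},{"dx":0.003,"dy":0.0033,"dz":-0.0078,"twist":0,"grip":-0.9},{"dx":0.0041,"dy":0.0044,"dz":-0.0104,"twist":0,"grip":-0.9},{"dx":0.0051,"dy":0.0055,"dz":-0.013,"twist":0,"grip":-0.9}]' 30
python3 -c "
from h import *
s=arm.get_state();f=R.T@s['force'];print('carrier force',f,'along axis',f@A,'moment',s['moment'],car(s['eef_pos']))"
```

```text
t: 16.85
eef_pos: [0.5817, 0.0765, 0.0763]
ee_rot: [3.141, -0.0, -1.781]
force: [-5.8, 2.2, 5.9]
width: 0.0167
gripper_force: 28.3
carrier force [-2.4003  5.7504  5.9067] along axis 6.315532470385608 moment [ 0.6564  1.8642 -0.1596] [-0.083  -0.01    0.0763]
```

```bash
python3 -m crank '[{"dx":0.0004,"dy":0.0004,"dz":-0.0009,"twist":0,"grip":-0.9},{"dx":0.0007,"dy":0.0007,"dz":-0.0017,"twist":0,"grip":-0.9},{"dx":0.0009,"dy":0.0009,"dz":-0.0022,"twist":0,"grip":-0.9},{"dx":0.0009,"dy":0.0009,"dz":-0.0022,"twist":0,"grip":-0.9},{"dx":0.0009,"dy":0.0009,"dz":-0.0022,"twist":0,"grip":-0.9}]' 30
python3 -c "
from h import *
for i in range(1):
  s=arm.get_state();f=R.T@s['force'];print('carrier force',f,'along axis',f@A,car(s['eef_pos']))"
```

```text
t: 17.27
eef_pos: [0.5821, 0.0767, 0.0755]
ee_rot: [3.141, -0.001, -1.78]
force: [-10.4, 0.6, 17.1]
width: 0.0167
gripper_force: 29.0
carrier force [-6.624   8.0539 17.0588] along axis 18.085377300623136 [-0.0825 -0.0101  0.0755]
```

Bottomed, with the axial force up to 18 N. Turning clockwise while holding it in.

```bash
python3 -m crank '[{"dx":0,"dy":0,"dz":0,"twist":-5,"grip":-0.9},{"dx":0,"dy":0,"dz":0,"twist":-10,"grip":-0.9},{"dx":0,"dy":0,"dz":0,"twist":-15,"grip":-0.9},{"dx":0,"dy":0,"dz":0,"twist":-20,"grip":-0.9},{"dx":0,"dy":0,"dz":0,"twist":-25,"grip":-0.9}]' 30
python3 -c "
from h import *
s=arm.get_state();f=R.T@s['force'];print('carrier force',f,'along axis',f@A,s['moment'],car(s['eef_pos']))"
```

```text
t: 17.68
eef_pos: [0.5825, 0.0769, 0.075]
ee_rot: [3.142, -0.001, -2.221]
force: [-7.4, -0.4, 12.3]
width: 0.014
gripper_force: 29.8
carrier force [-5.319   5.1697 12.3311] along axis 13.33856927162377 [ 0.173   2.6218 -0.0941] [-0.0822 -0.0103  0.075 ]
```

Width is 14.0 mm, so the pads are flat on the bar and the knob is turning. Continuing.

```bash
python3 -m crank '[{"dx":0,"dy":0,"dz":0,"twist":-5,"grip":-0.9},{"dx":0,"dy":0,"dz":0,"twist":-10,"grip":-0.9},{"dx":0,"dy":0,"dz":0,"twist":-15,"grip":-0.9},{"dx":0,"dy":0,"dz":0,"twist":-20,"grip":-0.9},{"dx":0,"dy":0,"dz":0,"twist":-25,"grip":-0.9}]' 30
python3 -m crank '[{"dx":0,"dy":0,"dz":0,"twist":-4,"grip":-0.9},{"dx":0,"dy":0,"dz":0,"twist":-8,"grip":-0.9},{"dx":0,"dy":0,"dz":0,"twist":-12,"grip":-0.9},{"dx":0,"dy":0,"dz":0,"twist":-12,"grip":-0.9},{"dx":0,"dy":0,"dz":0,"twist":-12,"grip":-0.9}]'
python3 -c "
from h import *
s=arm.get_state();f=R.T@s['force'];print('carrier force',f,'along axis',f@A,s['moment'],car(s['eef_pos']))"
```

```text
t: 18.1
eef_pos: [0.582, 0.0774, 0.0746]
ee_rot: [3.141, -0.001, -2.657]
force: [-9.0, 1.7, 12.8]
width: 0.0156
gripper_force: 32.6
t: 18.52
eef_pos: [0.582, 0.0771, 0.0749]
ee_rot: [3.142, -0.001, -2.862]
force: [-8.6, 1.7, 13.7]
width: 0.0166
gripper_force: 33.5
carrier force [-4.5756  7.4247 13.7315] along axis 14.179657649387396 [1.1399 3.5731 0.3561] [-0.0824 -0.0098  0.0749]
```

```bash
python3 -m crank '[{"dx":0,"dy":0,"dz":0,"twist":-3,"grip":-0.9},{"dx":0,"dy":0,"dz":0,"twist":-5,"grip":-0.9},{"dx":0,"dy":0,"dz":0,"twist":-7,"grip":-0.9},{"dx":0,"dy":0,"dz":0,"twist":-8,"grip":-0.9},{"dx":0,"dy":0,"dz":0,"twist":-8,"grip":-0.9}]' 40
python3 -c "
from h import *
s=arm.get_state();f=R.T@s['force'];print('carrier force',f,'along axis',f@A,s['moment'],car(s['eef_pos']))"
```

```text
t: 18.93
eef_pos: [0.5819, 0.0773, 0.075]
ee_rot: [3.142, -0.001, -3.002]
force: [-9.5, 1.7, 13.9]
width: 0.017
gripper_force: 45.0
carrier force [-5.2254  8.1547 13.9061] along axis 14.655692528025991 [1.6232 4.0028 0.582 ] [-0.0823 -0.0096  0.075 ]
```

The moment is rising against the stop. Releasing straight out and retreating.

```bash
python3 -m crank '[{"dx":0,"dy":0,"dz":0,"twist":0,"grip":0.1},{"dx":0,"dy":0,"dz":0,"twist":0,"grip":0.1},{"dx":0,"dy":0,"dz":0,"twist":0,"grip":0.1},{"dx":0,"dy":0,"dz":0,"twist":0,"grip":0.1},{"dx":0,"dy":0,"dz":0,"twist":0,"grip":0.1}]' 20
python3 -m crank '[{"dx":0,"dy":0,"dz":0.006,"twist":0,"grip":0.1},{"dx":0,"dy":0,"dz":0.02,"twist":0,"grip":0.1},{"dx":0,"dy":0,"dz":0.05,"twist":0,"grip":0.1},{"dx":0,"dy":0,"dz":0.085,"twist":0,"grip":0.1},{"dx":0,"dy":0,"dz":0.12,"twist":0,"grip":0.1}]'
python3 -m crank '[{"dx":-0.02,"dy":-0.035,"dz":0.01,"twist":0,"grip":0.1},{"dx":-0.04,"dy":-0.07,"dz":0.02,"twist":0,"grip":0.1},{"dx":-0.06,"dy":-0.105,"dz":0.03,"twist":0,"grip":0.1},{"dx":-0.08,"dy":-0.14,"dz":0.03,"twist":0,"grip":0.1},{"dx":-0.1,"dy":-0.175,"dz":0.03,"twist":0,"grip":0.1}]'
python3 -m crank '[{"dx":-0.02,"dy":-0.035,"dz":0,"twist":0,"grip":0.1},{"dx":-0.04,"dy":-0.07,"dz":0,"twist":0,"grip":0.1},{"dx":-0.06,"dy":-0.105,"dz":0,"twist":0,"grip":0.1},{"dx":-0.075,"dy":-0.14,"dz":0,"twist":0,"grip":0.1},{"dx":-0.09,"dy":-0.175,"dz":0,"twist":0,"grip":0.1}]'
python3 - <<'E'
from h import *
ct={}
for n,(x0,x1,y0,y1) in dict(top=(370,425,190,240),scene=(345,395,190,235)).items():
    im=arm.grab_frame(n)[:,:,::-1];cv2.imwrite(f"pics/{n}_end.png",im);m=(im[y0:y1,x0:x1].max(2)<38).astype(np.uint8)
    k,l,st,ce=cv2.connectedComponentsWithStats(m);i=1+st[1:,4].argmax();ct[n]=ce[i]+[x0,y0]
    h=cv2.convexHull((np.argwhere(l==i)[:,::-1]+[x0,y0]).astype(np.int32));print(n,ct[n],st[i],cv2.approxPolyDP(h,1.5,True)[:,0].tolist())
D=car(tri(ct["top"],ct["scene"])[0]);print("centroid",D,"pushed in about",(np.array([-.0855,-.0096,.0875])-D)@A)
def mask(f,n,x0,x1,y0,y1):
    im=cv2.imread(f)[y0:y1,x0:x1];m=(im.min(2)>130).astype(np.uint8);return m
# caps: bright blobs near their expected tops
for X in([0,.049],[0,-.0127],[0,-.0483]):
    p=proj("top",R@[X[0],X[1],.105]+O);r=cv2.imread("pics/top_end.png")[int(p[1])-8:int(p[1])+9,int(p[0])-8:int(p[0])+9].min(2)
    b=cv2.imread("pics/tb.png")[int(p[1])-8:int(p[1])+9,int(p[0])-8:int(p[0])+9].min(2)
    print("cap",p,[(cv2.moments((q>q.max()*.8).astype(np.uint8),True)["m10"]/max(1,(q>q.max()*.8).sum())) .__round__(1) for q in(r,b)],np.abs(r.astype(int)-b).mean())
E
```

```text
t: 19.35
eef_pos: [0.5829, 0.076, 0.0743]
ee_rot: [-3.14, -0.001, -3.002]
force: [-1.9, -6.1, 3.1]
width: 0.0444
gripper_force: 3.3
t: 19.77
eef_pos: [0.5828, 0.0769, 0.1948]
ee_rot: [-3.141, -0.001, -3.002]
force: [1.9, 0.9, -0.2]
width: 0.0481
gripper_force: 0.0
t: 20.18
eef_pos: [0.4824, -0.099, 0.2249]
ee_rot: [-3.141, 0.003, -3.001]
force: [0.7, -0.5, -0.2]
width: 0.0481
gripper_force: 0.0
t: 20.6
eef_pos: [0.392, -0.2743, 0.2245]
ee_rot: [-3.141, 0.002, -3.002]
force: [-0.1, 0.1, -0.3]
width: 0.0485
gripper_force: 0.0
top [394.2226 212.4069] [ 13   7  22  33 521] [[402, 229], [386, 221], [383, 216], [383, 208], [391, 197], [401, 199], [404, 226]]
scene [366.8756 213.0853] [ 11   9  26  27 434] [[381, 216], [375, 224], [366, 224], [357, 217], [356, 206], [361, 199], [364, 199]]
centroid [-0.0795 -0.0068  0.0794] pushed in about 0.0099736995111525
cap [343.0901 200.8159] [np.float64(8.6), np.float64(9.2)] 30.14532871972318
cap [366.8649 176.9946] [np.float64(7.3), np.float64(7.3)] 32.65743944636678
cap [380.439  163.3939] [np.float64(8.5), np.float64(8.5)] 33.80276816608997
```

Run:
```python
from h import *
G=np.array([-.0915,-.0098,.0969])-.012*A
for q in(.9,1.05,1.2):
    f=.6-q;u=np.cos(f)*XK+np.sin(f)*YK;v=np.cross(A,u)
    for n in("top","scene"): print(q,n,[proj(n,R@(G+.008*A+i*.031*u+j*.007*v)+O).round(1).tolist() for i,j in((-1,-1),(-1,1),(1,-1),(1,1))])
for X in([0,.049],[0,-.0127],[0,-.0483]):
    for n,g in(("top","pics/top_end.png"),("scene","pics/scene_end.png")):
        p=proj(n,R@[X[0],X[1],.105]+O);x,y=p.astype(int);r=cv2.imread(g)[y-11:y+12,x-11:x+12].min(2);m=(r>.8*np.percentile(r[6:17,6:17],80)).astype(np.uint8)
        k,l,st,ce=cv2.connectedComponentsWithStats(m);print(X,n,p,"blob",ce[l[11,11]]+[x-11,y-11],st[l[11,11],2:])
```

```text
0.9 top [[409.0, 226.5], [402.8, 230.1], [398.3, 196.8], [391.9, 200.4]]
0.9 scene [[385.0, 215.2], [382.7, 217.1], [361.7, 196.6], [359.2, 198.3]]
1.05 top [[407.0, 228.0], [400.5, 230.6], [400.6, 196.4], [393.9, 198.9]]
1.05 scene [[384.5, 216.0], [381.5, 217.3], [363.0, 196.4], [359.8, 197.5]]
1.2 top [[404.9, 229.2], [398.2, 230.7], [402.9, 196.3], [396.1, 197.7]]
1.2 scene [[383.7, 216.7], [380.0, 217.2], [364.5, 196.5], [360.6, 196.9]]
[0, 0.049] top [343.0901 200.8159] blob [341.683  196.9811] [ 21  18 265]
[0, 0.049] scene [324.2176 211.0934] blob [318.3051 211.4068] [ 18  23 177]
[0, -0.0127] top [366.8649 176.9946] blob [363.6594 173.8116] [ 20  19 276]
[0, -0.0127] scene [329.4557 197.9032] blob [329.5593 194.8475] [ 14  13 118]
[0, -0.0483] top [380.439  163.3939] blob [380.972  160.3104] [ 23  23 393]
[0, -0.0483] scene [332.2583 190.8461] blob [329.8217 194.5194] [ 15  14 129]
```

Run:
```python
from h import *
im=cv2.imread("pics/top_end.png").max(2).astype(float);im=cv2.GaussianBlur(im,(3,3),0)
for y in range(196,233,2):
    r=im[y,380:415];th=70;i=np.where(r<th)[0]
    if len(i): 
        a,b=i[0],i[-1];print(y,round(380+a-(th-r[a])/(r[a-1]-r[a]),1),round(380+b+(th-r[b])/(r[b+1]-r[b]),1))
```

```text
196 389.5 396.9
198 389.1 401.3
200 387.8 402.1
202 385.5 410.9
204 383.8 403.0
206 382.9 403.6
208 381.9 404.1
210 381.5 404.1
212 381.3 403.8
214 381.4 403.6
216 381.6 404.1
218 382.2 404.1
220 379.9 404.1
222 379.9 404.3
224 379.9 404.5
226 392.5 404.8
228 394.1 404.5
230 399.7 401.5
```

The bar edge slope (0.07) matches the stop at 1.2 rad, the knob is staying in, and the caps are in place.

```bash
python3 -c "
from station import arm
print(arm.job_done())"
```

```text
the job is handed in; nothing more can be done
None
```

I stood the tipped vial upright in its own seat on the second try (it fell back once on the first). I then pushed the knob in and turned it to its stop; measured from the pictures, it stays in about 10 mm at about 1.2 rad, and I handed the job in at about 21 s.

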